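# Pump up the pattern die clamp

## Robot

A 6-joint arm with a two-finger parallel gripper is mounted at the origin on the work surface. World frame = base frame: x ahead of the robot, y to its left, z up, the work surface at z = 0. Lengths are in m, angles in degrees, forces in N, time in s.
With the tool pointing down it reaches from about 0.225 to 0.725 m from the base axis. Payload 3.1 kg.
Tool frame: the origin (TCP) lies at the very end of the fingers, on their centre line; the grasp point (between the pads) lies manip.hold_point_z behind it (manip.hold_point_z is the distance from the TCP to the grasp point, in m); y points along the fingers, z is the direction in which the jaws open and shut, and the axes are right-handed (so a half turn about y gives the same grasp; the last joint's range is limited). The gripper opens to 85 mm and grips with 20 to 120 N. Pads are 22 mm wide; open, the fingers measure 114 mm over their backs; the gripper's body (76 mm by 85 mm) begins 54 mm behind the grasp point. The pads swing forward as they close: fully open they stand 13 mm farther back than shut.
Start: joints at [-7.322, 2.75, 5.684, 92.934, 0, 82.678], TCP at [0.525, -0, 0.231] pointing down, gripper open.
Joint ranges: [-166.93, 166.93], [-56.73, 111.36], [-69.38, 81.34], [-121.58, 131.49], [-85.45, 84.26], [-180, 180]. Speed limits (degrees/s): [159.86, 159.86, 180, 180, 180, 180].

## Interface

Orientations are given as [roll, pitch, yaw] about the fixed x, y, z axes, in that order (R = Rz(yaw) Ry(pitch) Rx(roll)).
In Python, from plant import sensors, vision, order, manip gives the robot as it stands.
- The arm moves only by the tool move_arm, never from a script. Its argument "steps" is a list of rows, each a list of 2 entries, a list of its own where there are three numbers: the shift along the tool's x, y, z in m, then the turn about the tool's y in degrees. A call has 1 to 12 rows; each row shifts and turns the pose as measured when the row begins, along the tool's axes as they then stand; what a row does not reach is not made up. A row lasts 1/8 s, in which the tool goes at most 62.5 mm and 10.7 degrees, less where a joint would pass 70% of its speed; a pose out of reach is approached as far as the arm can. A call is refused whole if a number of a shift passes 0.0625 or a number of a turn 10.7, either way. A call with a gripper value outside its range is refused whole. "hand" is the gripper's target within -1 to 1 (fully open at 1, half-way at 0, shut at -1), set as the call begins (left out, the last holds). The fingers move at their own pace and stop on an object; "grip_force" is the grip in N (left out, the last holds). Time passes only in rows, so rows that do not move let the fingers close. It gives the time, the measured TCP pose, the force and the opening at its end, in the units of the state.
- sensors.state(): the state, without advancing time (a new reading comes with each control period).
- vision.snapshot(name): name is "scene" or "side" or "wrist"; returns a dict with "color" (480x640x3 uint8, red, green, blue), "fx", "fy", "cx", "cy" (pixels), "k1" (the pictures are not rectified: a ray, as slopes to the right and down, at radius r is drawn at 1 + k1 r^2 times it, then the intrinsics apply), "origin" and "orientation" of the camera in the world; the wrist camera has in their place "tool_from_camera" (4x4, takes a point from camera to tool coordinates, whose origin is the TCP and whose axes are the tool frame's). Camera axes: x right, y down, z forward; pixel columns grow to the right and rows downward; lengths in m; the calibration is good to about 2 mm. A picture is of the moment at which its call begins: read the wrist's pose just before it. There is no depth.
- order.close_job(): hands the job in, once; it reports no verdict.
The state is a dict: "time_s": time; "joint_pos": joint angles; "qd": joint speeds; "joint_torque": joint torques, N m; "tool_pos": TCP position; "tcp_rot": TCP orientation; "force": force on the tool from outside, world axes, zero at the start; "ft_torque": the same for the moment, N m; "finger_gap": opening from 0.0 (shut) to 1.0 (fully open).
Only numpy, scipy, OpenCV 4.12 (cv2) and the standard library are available. Lean on these libraries where they do the work, as an engineer would, in place of code of your own. Each camera call takes 0.05 s, during which the arm holds its last target. There are 200 camera calls.

## Task

Pump the hydraulic hand pump of the die clamp: press its mushroom plunger down with full strokes, letting it spring right back up after each one, until the indicator pin beside it stands fully out of its housing. Then leave the plunger up. Work the pump only by pressing the plunger: do not touch the pin, do not pull the plunger upward, and leave the wax patterns, spray can and brass bush where they stand.

Things in the scene. Friction and masses are not known exactly. Their poses are not given: they have to be found in the camera images.
- pump: Hand pump and die clamp on a fixed grey bed plate, 130 mm (x) by 350 mm (y -120 to +230), 12 mm high; origin on the plunger's axis at bench level, z up. Blue barrel on the axis (52 mm across, top 100 mm high); grey reservoir, fixed black cap (60 mm across, 90 mm high) at y = -75 mm; indicator housing (40 x 40 mm, collar top 62 mm high) at y = +75 mm; clamp with die (82 mm high) beyond it.
- plunger (a joint): Travel of the plunger in m: 0 = up (rest), 0.025 = pressed to its stop, negative = pulled up. Its own spring brings it back in about 0.5 s when let go. It takes up to 12 N at the stop at slow speed, about 16 N once the pin is fully out, and more when pushed fast (30 N per m/s).
- plunger_top (a point): Centre of the flat top of the plunger's black mushroom head (46 mm across, 12 mm thick); 150 mm above the bench at rest. It sinks with the plunger, straight down.
- indicator (a joint): How far the pin has come out, m: 0 = in (4 mm shows above the collar), 0.040 = fully out, at its stop (44 mm shows, with a dark ring clear of the collar). Starts at 0 to 0.008. Each full stroke (pressed 21 mm or more, then back to within 3 mm of the top) raises it about 8 mm (the first 2 to 12), and it stays there; short strokes may not. 4 to 6 strokes are needed; extra ones do no harm.
- pin: The plain steel indicator pin, 14 mm across, vertical, 75 mm from the plunger's axis; not to be touched. Its origin lies on the pin's axis, at bench level when the pin is fully in.
- pin_tip (a point): Centre of the pin's top: 66 mm above the bench when fully in, 106 mm when fully out, always lower than the plunger's head.
- pattern_a: Loose cream wax pattern of a digger tooth, standing: 46 x 60 mm foot, 138 mm high, origin under its centre. Bystander.
- pattern_b: A second wax pattern like it. Bystander.
- spray: Loose aluminium spray can, 52 mm across, 150 mm high, origin under its centre. Bystander.
- bush: Loose brass bush (ring), 48 mm across, 30 mm high, origin under its centre. Bystander.

How it is judged:
By the outcome, as a careful person would: the job done as asked, in the order asked, and still so for the second after the job is handed in, with the robot touching nothing.
It also fails if it takes over 51 s, if anything falls off the work surface, if the arm or the gripper's body presses on something with over 40 N, if the wrist force passes 120 N, or if a joint passes its speed limit or range.

## Working session

There is one attempt and no reset: what is moved stays moved. The work goes in short steps, Python scripts to look and compute and a tool call to move; the robot and the scene stay as the last step left them, time stands still between calls to the robot, and variables do not carry over. Pictures are saved under pics/ and viewed, on a budget of 10 in all, crops included, one or two more only if the job needs it, and the job is handed in when it is done.

Besides the shell and the picture viewer there is one more tool, called after "Request:" in YAML: its name, and indented under it one key for each argument. move_arm: Moves the arm, as the interface text tells. Its arguments: {"type":"object","properties":{"steps":{"type":"array"},"hand":{"type":"number"},"grip_force":{"type":"number"}},"required":["steps"]}

```bash
mkdir -p pics; cat > h.py <<'E'
import numpy as np, cv2
from plant import sensors, vision, order, manip
from scipy.spatial.transform import Rotation as R
def snap(n,f):
    s=sensors.state(); d=vision.snapshot(n)
    cv2.imwrite('pics/'+f+'.png',d['color'][:,:,::-1]); return s,d
def ray(d,u,v):
    K=np.array([[d['fx'],0,d['cx']],[0,d['fy'],d['cy']],[0,0,1.]])
    p=cv2.undistortPoints(np.array([[[u,v]]],float),K,np.array([d['k1'],0,0,0.]))[0,0]
    return np.array([p[0],p[1],1.])
E
python3 - <<'E'
from h import *
s,d=snap('scene','scene1'); print(s)
print({k:v for k,v in d.items() if k!='color'})
s,d=snap('side','side1');print({k:v for k,v in d.items() if k!='color'})
s,d=snap('wrist','w1');print({k:v for k,v in d.items() if k!='color'}, manip.hold_point_z)
E
```

```text
{'time_s': 0.0, 'joint_pos': array([-7.32118356e+00,  2.79271282e+00,  5.59136196e+00,  9.29337621e+01,
        9.37089019e-04,  8.26788255e+01]), 'qd': array([ 0.02701088, -0.00969254, -0.00093881, -0.00511198, -0.01010282,
        0.02389282]), 'joint_torque': array([ 2.96208136e-04, -3.38780022e+01,  3.20016932e+01,  2.03766406e-02,
       -2.11149008e-04,  6.20949692e-06]), 'tool_pos': array([5.24387123e-01, 8.24829328e-05, 2.30116605e-01]), 'tcp_rot': array([-9.01338920e+01,  1.81470345e-02, -9.00000314e+01]), 'force': array([-0.09020031,  0.23840913, -0.52371152]), 'ft_torque': array([-0.04480199,  0.03018929, -0.03279123]), 'finger_gap': 1.0011824062283294}
{'fx': 494.1702376890781, 'fy': 494.1702376890781, 'cx': 314.2787758763699, 'cy': 231.80441393715518, 'k1': -0.031627951664097646, 'origin': array([1.29723858, 0.33706906, 0.79020675]), 'orientation': array([-130.64429738,    0.78780322,  111.89593755])}
{'fx': 520.3734452242651, 'fy': 520.3734452242651, 'cx': 322.140628800225, 'cy': 239.41087193218397, 'k1': 0.033619194212715114, 'origin': array([0.52309736, 0.58246082, 0.73438916]), 'orientation': array([-1.40149853e+02,  1.66026196e-01, -1.75045917e+02])}
{'fx': 397.552777917536, 'fy': 397.552777917536, 'cx': 321.4883538773128, 'cy': 243.28111838215034, 'k1': -0.06268101045524459, 'tool_from_camera': array([[ 1.05032274e-03,  9.44490007e-01,  3.28538467e-01,
        -8.46677386e-02],
       [-2.62021907e-04, -3.28538377e-01,  9.44490586e-01,
        -1.42519425e-01],
       [ 9.99999414e-01, -1.07810421e-03, -9.75942547e-05,
         1.50836909e-03],
       [ 0.00000000e+00,  0.00000000e+00,  0.00000000e+00,
         1.00000000e+00]])} 0.0187
```

View pics/scene1.png

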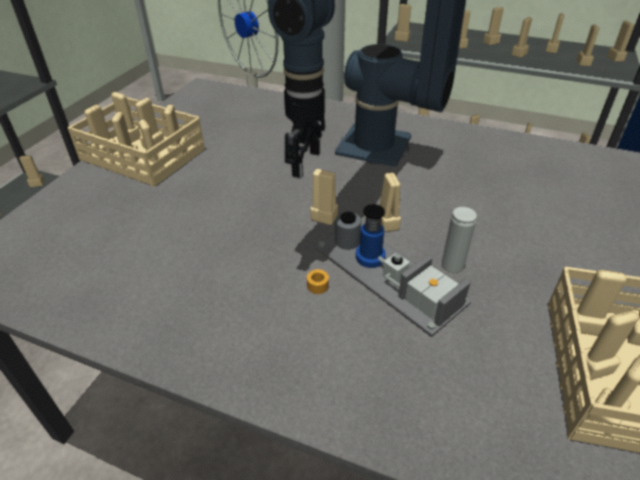

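View pics/side1.png

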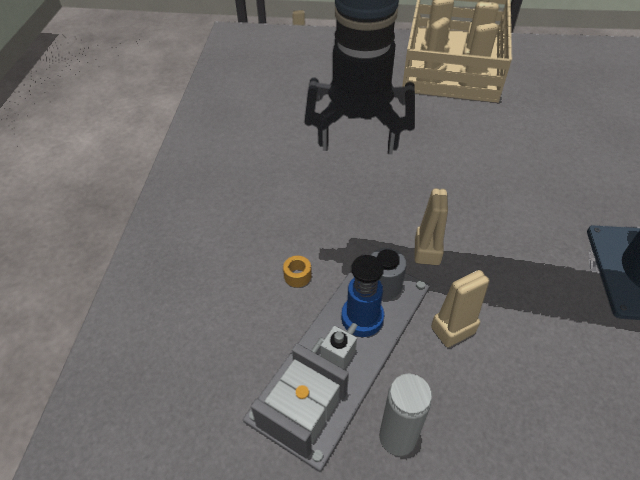

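```bash
python3 - <<'E'
from h import *
def onplane(d,u,v,z):
    r=R.from_euler('xyz',d['orientation'],degrees=True).apply(ray(d,u,v)); o=d['origin']
    return o+r*(z-o[2])/r[2]
for n,(u,v) in (('scene',(374,211)),('side',(367,267))):
    s,d=snap(n,n+'2'); g=d['color'].max(2)
    x0,y0=u-30,v-25; w=g[y0:y0+40,x0:x0+60]
    m=(w<30).astype(np.uint8)
    k,l,st,c=cv2.connectedComponentsWithStats(m)
    for i in range(1,k):
        if st[i,4]>20:print(n,st[i,:5]+[x0,y0,0,0,0],c[i]+[x0,y0])
    print(n,onplane(d,u,v,.15))
    cv2.imwrite('pics/c_'+n+'.png',cv2.resize(d['color'][v-60:v+90,u-80:u+80,::-1],None,fx=4,fy=4))
E
```

```text
scene [364 205  20  14 217] [373.1797235  211.62211982]
scene [344 212  11  11 101] [348.46534653 217.21782178]
scene [0.50198491 0.14231394 0.15      ]
side [352 250  45  32 837] [374.18996416 265.21744325]
side [0.49998404 0.1415132  0.15      ]
```

View pics/c_side.png

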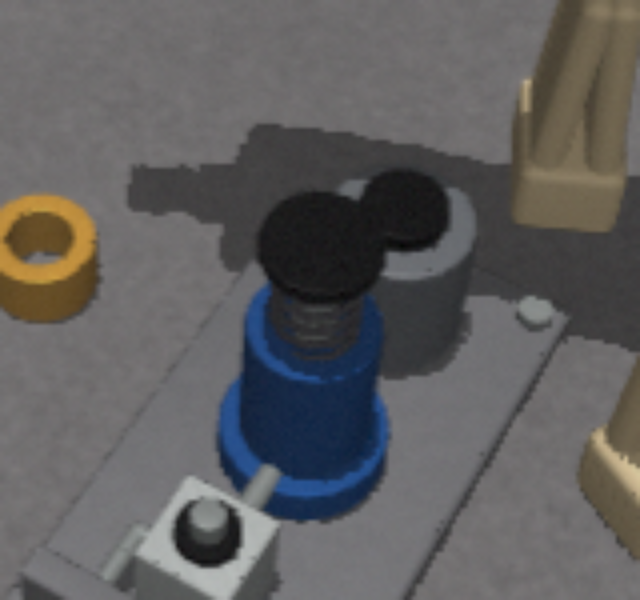

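Request:
move_arm:
  steps:
    - [[-0.05,0,-0.01],0]
    - [[-0.05,0,-0.01],0]
    - [[-0.04,0,-0.004],0]
    - [[0,0.02,0],0]
    - [[0,0.02,0],0]
    - [[0,0.015,0],0]
    - [[0,0,0],0]
  hand: -1
  grip_force: 40

```text
time_s: 1.12
tool_pos: [0.5002, 0.1441, 0.1731]
tcp_rot: [-90.1, 0.0, -90.1]
force: [0.7, -1.3, 0.4]
finger_gap: 0.002
```

```bash
python3 - <<'E'
from h import *
s,d=snap('side','s3');print(s['tool_pos'],s['tcp_rot'],s['force'],s['time_s'],s['finger_gap'])
a=d['color'][170:380,250:450,::-1];s,d=snap('scene','c3');b=d['color'][120:330,290:490,::-1]
cv2.imwrite('pics/p3.png',cv2.resize(np.hstack([a,b]),None,fx=2,fy=2))
E
```

```text
[0.50017761 0.14409429 0.17307504] [-9.00789394e+01  1.59860159e-02 -9.00731702e+01] [ 0.6860105  -1.2585258   0.40434963] 1.125 0.0022155156343844074
```

View pics/p3.png

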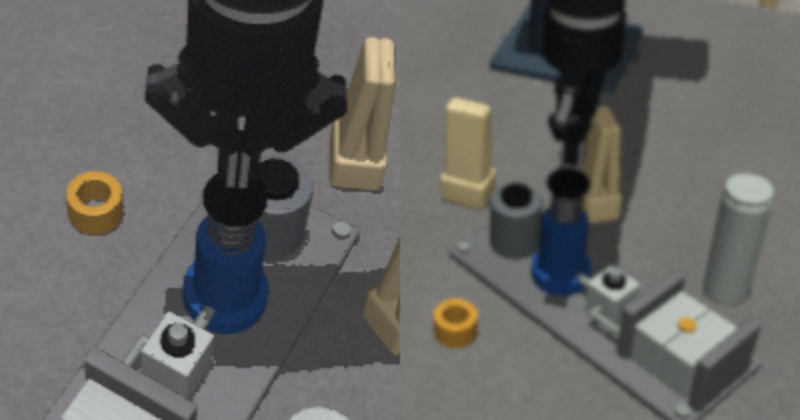

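Request:
move_arm:
  steps:
    - [[0.003,0.019,0],0]
    - [[0,0.009,0],0]
    - [[0,0.009,0],0]
    - [[0,0.008,0],0]

```text
time_s: 1.72
tool_pos: [0.5038, 0.141, 0.1361]
tcp_rot: [-89.4, 0.1, -90.2]
force: [-5.0, -1.3, 8.9]
finger_gap: 0.001
```

Request:
move_arm:
  steps:
    - [[0,0.008,-0.003],0]
    - [[0,0.006,0],0]

```text
time_s: 1.98
tool_pos: [0.504, 0.141, 0.1286]
tcp_rot: [-88.9, 0.1, -90.2]
force: [-8.3, -1.0, 11.7]
finger_gap: 0.002
```

Request:
move_arm:
  steps:
    - [[0,0.008,-0.003],0]
    - [[0,0.006,0],0]

```text
time_s: 2.22
tool_pos: [0.5041, 0.141, 0.1249]
tcp_rot: [-88.2, 0.2, -90.2]
force: [-13.8, -2.8, 26.9]
finger_gap: -0.002
```

Request:
move_arm:
  steps:
    - [[0,-0.03,0],0]
    - [[0,-0.005,-0.004],0]
    - [[0,0,0],0]
    - [[0,0,0],0]
    - [[0,0,0],0]
    - [[0,0,0],0]

```text
time_s: 2.98
tool_pos: [0.4995, 0.1411, 0.1606]
tcp_rot: [-88.1, 0.2, -90.2]
force: [0.4, 0.8, -0.6]
finger_gap: -0.002
```

```bash
python3 - <<'E'
from h import *
s,d=snap('side','s4');print(s['tool_pos'],s['tcp_rot'],s['force'],s['time_s'])
a=d['color'][220:380,280:430,::-1]
cv2.imwrite('pics/p4.png',cv2.resize(a,None,fx=3,fy=3))
E
```

```text
[0.49948837 0.14107041 0.16062666] [-88.14226205   0.1977989  -90.20653449] [ 0.37607031  0.79636597 -0.55874847] 2.975
```

View pics/p4.png

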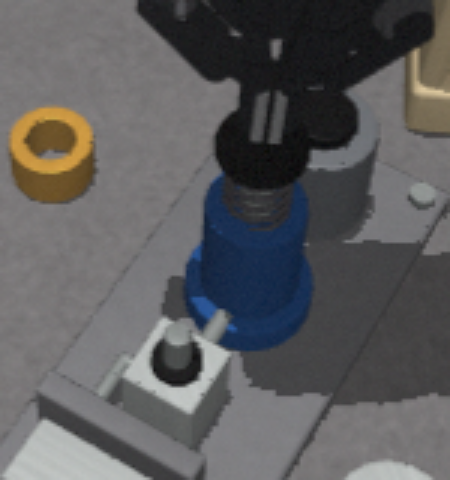

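Request:
move_arm:
  steps:
    - [[0,0.009,-0.002],0]
    - [[0,0.025,-0.002],0]
    - [[0,0.015,-0.003],0]

```text
time_s: 3.4
tool_pos: [0.4987, 0.1413, 0.1244]
tcp_rot: [-87.2, 0.2, -90.2]
force: [-23.4, -6.1, 71.7]
finger_gap: -0.003
```

Request:
move_arm:
  steps:
    - [[0,-0.03,0],0]
    - [[0,-0.005,0],0]
    - [[0,0,0],0]
    - [[0,0,0],0]
    - [[0,0,0],0]
    - [[0,0,0],0]

```text
time_s: 4.15
tool_pos: [0.4953, 0.141, 0.1579]
tcp_rot: [-87.4, 0.2, -90.2]
force: [-0.7, -0.6, -0.3]
finger_gap: -0.001
```

Request:
move_arm:
  steps:
    - [[0,0.009,-0.001],0]
    - [[0,0.022,-0.001],0]
    - [[0,0.01,-0.002],0]

```text
time_s: 4.53
tool_pos: [0.4959, 0.1412, 0.1247]
tcp_rot: [-86.8, 0.2, -90.2]
force: [-13.7, -2.8, 45.3]
finger_gap: 0.003
```

Request:
move_arm:
  steps:
    - [[0,-0.03,0],0]
    - [[0,-0.007,0.005],0]
    - [[0,0,0],0]
    - [[0,0,0],0]
    - [[0,0,0],0]
    - [[0,0,0],0]

```text
time_s: 5.28
tool_pos: [0.4969, 0.1407, 0.1582]
tcp_rot: [-87.1, 0.2, -90.2]
force: [-0.2, 0.2, -0.3]
finger_gap: 0.005
```

Request:
move_arm:
  steps:
    - [[0,0.009,-0.001],0]
    - [[0,0.022,-0.001],0]
    - [[0,0.01,-0.002],0]

```text
time_s: 5.65
tool_pos: [0.4974, 0.1409, 0.1247]
tcp_rot: [-86.6, 0.2, -90.2]
force: [-13.3, -2.6, 45.1]
finger_gap: 0.0
```

Request:
move_arm:
  steps:
    - [[0,-0.03,0],0]
    - [[0,-0.007,0],0]
    - [[0,0,0],0]
    - [[0,0,0],0]
    - [[0,0,0],0]
    - [[0,0,0],0]

```text
time_s: 6.4
tool_pos: [0.493, 0.1405, 0.158]
tcp_rot: [-86.9, 0.1, -90.2]
force: [0.2, -0.5, 0.2]
finger_gap: 0.002
```

```bash
python3 - <<'E'
from h import *
s,d=snap('side','s5');print(s['tool_pos'],s['tcp_rot'],s['force'],s['time_s'])
a=d['color'][220:380,280:430,::-1]
cv2.imwrite('pics/p5.png',cv2.resize(a,None,fx=3,fy=3))
E
```

```text
[0.4929512  0.14051042 0.15800948] [-86.89270405   0.12488864 -90.19695739] [ 0.24204203 -0.52131535  0.23364345] 6.4
```

View pics/p5.png

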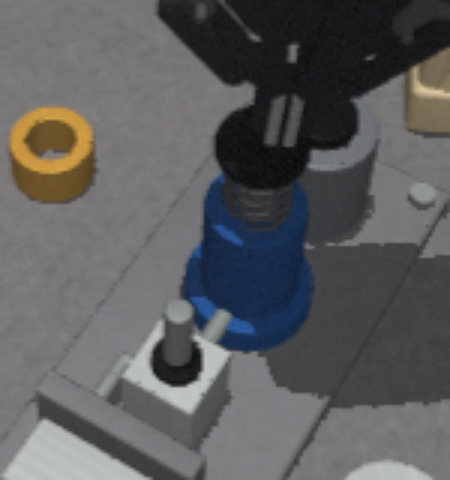

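The pin top is at crop (180,310), well raised but with no dark ring showing yet. I'll do two more strokes and re-centre x on the way.

Request:
move_arm:
  steps:
    - [[0,0.002,0.008],0]
    - [[0,0.007,0.001],0]
    - [[0,0.022,0],0]
    - [[0,0.01,-0.002],0]

```text
time_s: 6.95
tool_pos: [0.5044, 0.1407, 0.1248]
tcp_rot: [-86.5, 0.2, -90.2]
force: [-12.1, -2.7, 39.5]
finger_gap: 0.003
```

Request:
move_arm:
  steps:
    - [[0,-0.03,0],0]
    - [[0,-0.007,0.004],0]
    - [[0,0,0],0]
    - [[0,0,0],0]
    - [[0,0,0],0]
    - [[0,0,0],0]

```text
time_s: 7.7
tool_pos: [0.5058, 0.1404, 0.1597]
tcp_rot: [-86.7, 0.1, -90.2]
force: [-0.4, -0.2, 0.1]
finger_gap: -0.001
```

Request:
move_arm:
  steps:
    - [[0,0.009,0],0]
    - [[0,0.022,0],0]
    - [[0,0.01,-0.002],0]

```text
time_s: 8.07
tool_pos: [0.5072, 0.1405, 0.1248]
tcp_rot: [-86.4, 0.1, -90.2]
force: [-10.4, -2.3, 38.7]
finger_gap: 0.002
```

Request:
move_arm:
  steps:
    - [[0,-0.03,0],0]
    - [[0,-0.02,0.004],0]
    - [[0,0,0],0]
    - [[0,0,0],0]
    - [[0,0,0],0]
    - [[0,0,0],0]

```text
time_s: 8.82
tool_pos: [0.5066, 0.1403, 0.1724]
tcp_rot: [-86.5, 0.1, -90.2]
force: [0.8, -0.4, -0.8]
finger_gap: -0.002
```

```bash
python3 - <<'E'
from h import *
s,d=snap('side','s6');print(s['tool_pos'],s['tcp_rot'],s['force'],s['time_s'])
a=d['color'][220:380,280:430,::-1]
cv2.imwrite('pics/p6.png',cv2.resize(a,None,fx=3,fy=3))
E
```

```text
[0.50664855 0.14027766 0.17243302] [-86.5429741    0.11216648 -90.17910033] [ 0.82010791 -0.42170764 -0.79903665] 8.825
```

View pics/p6.png

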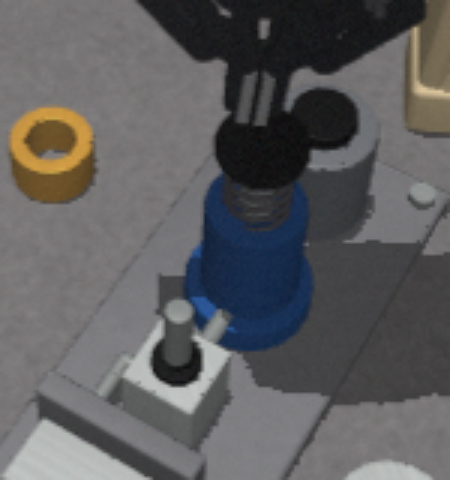

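```bash
python3 - <<'E'
from h import *
s,d=snap('scene','c6'); 
a=cv2.resize(cv2.imread('pics/c6.png')[190:290,350:450],None,fx=4,fy=4,interpolation=2)
b=cv2.resize(cv2.imread('pics/s6.png')[305:375,305:375],None,fx=400/70,fy=400/70,interpolation=2)
cv2.imwrite('pics/p7.png',np.hstack([a,b]))
_,e=snap('side','s7')
def l(d,u,v): return R.from_euler('xyz',d['orientation'],degrees=True).apply(ray(d,u,v))
for z in (.066,.090,.098,.106): 
  r=l(e,340,323.3); print(z, e['origin']+r*(z-e['origin'][2])/r[2])
r=l(e,339,337); print('start',[ (e['origin']+r*(z-e['origin'][2])/r[2]).round(4) for z in(.066,.074)])
# collar top
r=l(e,339,341); print('collar',(e['origin']+r*(.062-e['origin'][2])/r[2]))
E
```

```text
0.066 [0.53308185 0.18501332 0.066     ]
0.09 [0.53272334 0.19928456 0.09      ]
0.098 [0.53260383 0.20404164 0.098     ]
0.106 [0.53248433 0.20879872 0.106     ]
start [array([0.5331, 0.2078, 0.066 ]), array([0.5329, 0.2123, 0.074 ])]
collar [0.53270184 0.21202356 0.062     ]
```

View pics/p7.png

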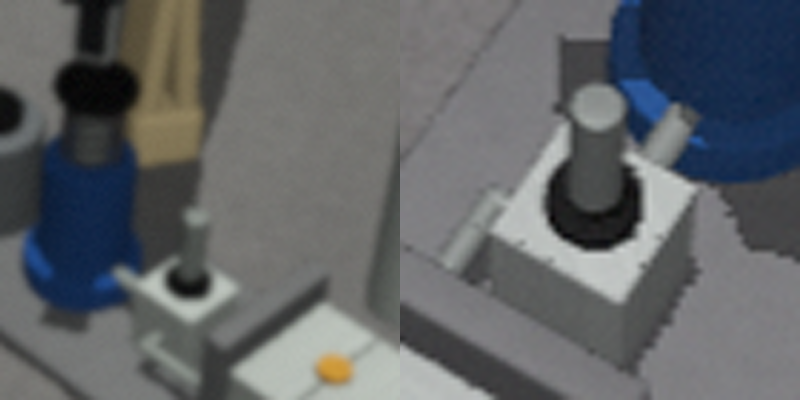

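The two pin estimates agree on about 0.106–0.110 m for the tip, and the pin did not move over the last two strokes. I'll do one slow stroke to confirm: the resistance should be near 16 N rather than 12 N.

Request:
move_arm:
  steps:
    - [[0,0.018,-0.005],0]
    - [[0,0.008,-0.001],0]
    - [[0,0.01,-0.001],0]
    - [[0,0.007,0],0]
    - [[0,0.006,0],0]

```text
time_s: 9.6
tool_pos: [0.5032, 0.1405, 0.1308]
tcp_rot: [-86.2, 0.1, -90.2]
force: [-7.2, -1.1, 13.5]
finger_gap: -0.005
```

Request:
move_arm:
  steps:
    - [[0,0.008,-0.001],0]
    - [[0,0.007,0],0]
    - [[0,0.003,0],0]

```text
time_s: 9.98
tool_pos: [0.5033, 0.1405, 0.1264]
tcp_rot: [-85.8, 0.1, -90.1]
force: [-8.5, -1.1, 14.5]
finger_gap: -0.004
```

Request:
move_arm:
  steps:
    - [[0,-0.03,0],0]
    - [[0,-0.03,0],0]
    - [[0,-0.03,0],0]
    - [[0,-0.01,0],0]
    - [[0,0,0],0]
    - [[0,0,0],0]
    - [[0,0,0],0]
    - [[0,0,0],0]
    - [[0,0,0],0]
    - [[0,0,0],0]

```text
time_s: 11.22
tool_pos: [0.4959, 0.1401, 0.2264]
tcp_rot: [-85.9, 0.1, -90.1]
force: [0.0, 0.3, -0.4]
finger_gap: 0.003
```

```bash
python3 - <<'E'
from h import *
s,e=snap('side','s8');print(s['tool_pos'],s['force'],s['time_s'])
_,d=snap('scene','c8')
# pin crops s4..s8: bright-pin tip row along the pin's columns
for f in ('s3','s4','s5','s6','s8'):
    g=cv2.cvtColor(cv2.imread('pics/'+f+'.png'),6)[300:352,340]; print(f,g.tolist())
def P(d):
    Rm=R.from_euler('xyz',d['orientation'],degrees=True).as_matrix().T
    return np.c_[Rm,-Rm@d['origin']]
def tri(a,b):
    X=cv2.triangulatePoints(P(e),P(d),ray(e,*a)[:2],ray(d,*b)[:2]); return (X[:3]/X[3]).ravel()
print('tip',tri((340,323.5),(399.2,243.3)),'collar',tri((338.8,341),(397.2,260.5)))
print('head',tri((367,267),(374,211)))
b=cv2.imread('pics/s8.png')[230:380,280:430];a=cv2.imread('pics/c8.png')[180:300,340:460]
cv2.imwrite('pics/p8.png',np.hstack([cv2.resize(a,(400,400)),cv2.resize(b,(400,400))]))
E
```

```text
[0.49593038 0.14011243 0.22635829] [ 0.00741576  0.27601776 -0.37086704] 11.225
s3 [119, 120, 119, 118, 119, 116, 117, 118, 121, 120, 122, 121, 113, 110, 64, 61, 63, 63, 64, 63, 70, 66, 70, 70, 70, 69, 71, 71, 129, 189, 188, 166, 139, 141, 144, 143, 147, 153, 159, 106, 76, 74, 77, 32, 30, 31, 36, 18, 59, 186, 194, 192]
s4 [118, 119, 119, 118, 119, 119, 116, 118, 119, 122, 122, 121, 78, 64, 67, 63, 61, 63, 62, 64, 70, 71, 68, 69, 68, 68, 128, 129, 140, 141, 143, 143, 146, 155, 158, 89, 77, 75, 74, 73, 74, 76, 74, 35, 29, 32, 34, 22, 58, 187, 194, 194]
s5 [119, 118, 118, 120, 119, 118, 119, 121, 119, 120, 120, 119, 104, 105, 101, 64, 62, 60, 64, 81, 139, 140, 141, 142, 147, 151, 158, 129, 75, 76, 74, 75, 75, 75, 75, 77, 75, 73, 76, 74, 73, 68, 25, 27, 30, 33, 36, 20, 60, 186, 191, 193]
s6 [117, 120, 120, 117, 115, 116, 118, 119, 119, 118, 120, 119, 65, 66, 64, 62, 64, 63, 64, 81, 138, 139, 140, 143, 147, 152, 157, 128, 75, 74, 77, 75, 74, 75, 75, 76, 75, 73, 75, 76, 75, 66, 27, 24, 28, 31, 32, 15, 56, 186, 191, 193]
s8 [117, 118, 118, 117, 116, 117, 118, 119, 117, 119, 121, 123, 111, 112, 113, 108, 108, 108, 103, 107, 137, 140, 141, 141, 145, 152, 156, 127, 74, 76, 76, 77, 77, 73, 75, 77, 75, 73, 75, 75, 75, 69, 26, 24, 28, 31, 36, 18, 56, 186, 189, 193]
tip [0.53236344 0.20868645 0.1059117 ] collar [0.53297859 0.20931056 0.05752436]
head [0.50012662 0.14145502 0.14898576]
```

View pics/p8.png

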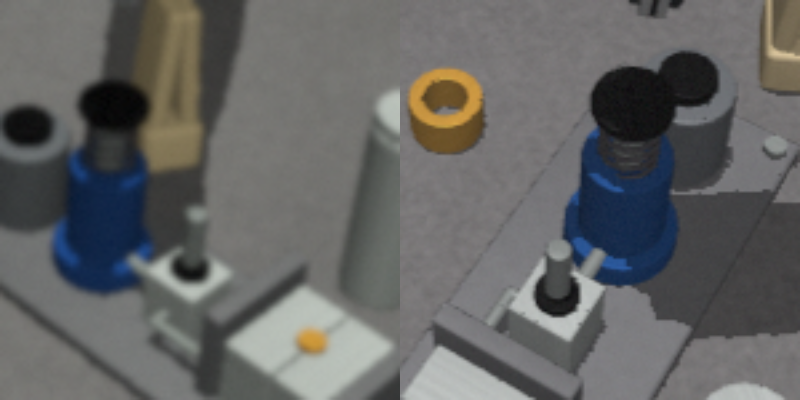

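```bash
python3 -c "
from plant import order; print(order.close_job())"
```

```text
the job is handed in; nothing more can be done
None
```

I pumped the plunger seven times with the closed fingertips, letting it spring right back up after each stroke. Six strokes reached the stop, and the last, slow one went about 23.6 mm. I then lifted the arm clear and handed the job in at about 11 s of robot time.

**Last checks:**
- **Pin:** the tip triangulates to 0.106 m, which is fully out. It did not move over the last three strokes.
- **Plunger:** in the last pictures its head is in the same place as at the start, where I measured 0.149 m (nominal 0.150 m at rest).
- **Force:** the slow stroke took 14.5 N at 23.6 mm, more than the 12 N the plunger takes before the pin is fully out.
- **Bystanders:** the last crops show the bush and parts of the wax patterns and can, all unmoved as far as I could see. I did not measure their positions.

**Less clean results:**
- I could not make out the pin's dark ring separately from the black collar.
- The second stroke peaked at about 72 N on the fingertips, under the 120 N wrist limit. Later strokes read 45 N or less.
- The tool tilted about 4° over the strokes because the arm gives under load.

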